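# Tighten the drive nut at the bottom of a vegetable cutter's neck

### The arm

A 6-joint arm with a two-finger parallel gripper is mounted at the origin on the work surface. World frame = base frame: x ahead of the robot, y to its left, z up, the work surface at z = 0. Lengths are in m, angles in rad, forces in N, time in s.
With the tool pointing down it reaches from about 0.35 to 0.85 m from the base axis. Payload 8.1 kg.
Tool frame: the origin (TCP) lies at the very end of the fingers, on their centre line; the grasp point (between the pads) lies 19 mm behind it; z points along the fingers, y is the direction in which the jaws open and shut (so a half turn about z gives the same grasp; the last joint's range is limited). The gripper opens to 93 mm and grips with 3 to 60 N. Pads are 15 mm wide; open, the fingers measure 128 mm over their backs; the gripper's body (75 mm by 188 mm) begins 65 mm behind the grasp point.
Start: joints at [-1.365, 0.13, 1.488, -0, 1.523, -0.085], TCP at [0.172, -0.575, 0.219] pointing down, gripper open.
Joint ranges: [-2.96, 2.96], [-0.89, 2.26], [0.02, 2.5], [-1.34, 4.48], [0, 2.73], [-2.66, 2.66]. Speed limits (rad/s): [2.39, 2.39, 2.79, 3.14, 3.14, 3.14].

### API

Orientations are given as a rotation vector (axis times angle).
In Python, from plant import * gives the robot as it stands.
- The arm moves only by the tool apply_moves, never from a script. Its argument "commands" is one flat list of numbers, 7 for each row, row after row: the shift along the world's x, y, z in cm, then the turn, a rotation vector about the world's x, y, z in rad, then the finger opening in cm, from 0 to 9.3. A call has 1 to 8 rows; each row shifts and turns the pose as measured when the row begins; what a row does not reach is not made up. A row lasts 1/8 s, in which the tool goes at most 62.5 mm and 10.7 degrees, less where a joint would pass 70% of its speed; a pose out of reach is approached as far as the arm can. A call with a gripper value outside its range is refused whole. The fingers move at their own pace and stop on an object; "squeeze" is the grip in N (left out, the last holds). Time passes only in rows, so rows that do not move let the fingers close. It gives the time, the measured TCP pose, the force and the opening at its end, in the units of the state.
- read_state(): the state, without advancing time (a new reading comes with each control period).
- read_camera(name): name is "scene" or "top"; returns (picture, depth): 384x512x3 uint8, blue, green, red; 384x512 float32, m along the optical axis (not along the pixel's ray), 0 where there is no reading.
- camera_model(name): a dict with "intrinsics" (3x3 intrinsics, pixels), "R" (3x3) and "t" (3): a world point X has camera coordinates R X + t. Camera axes: x right, y down, z forward; pixel columns grow to the right and rows downward; lengths in m; the calibration is good to about 2 mm. A picture is of the moment at which its call begins. camera_model takes no time and is no camera call.
- close_job(): hands the job in, once; it reports no verdict.
Trained networks look in the newest picture that a camera, given by its name, has taken for a name from the list of things; names that differ only in an ending like _2 or _b are one class to them, and where a whole thing is asked for, a point or a joint stands for the part that bears it (a point fixed in the world has none). Each returns a list of dicts, best first, with "conf" (0 to 1); they miss things now and then, are a little off and sometimes report something else, mostly with a low value. They report only what shows in the picture. A call takes as long as a camera call. They do not tell look-alikes from the thing itself.
- find_in(query, camera): "point" ([x, y, z] in m, in the coordinates of the camera as it stood for that picture, good to about 4 mm: the middle of the surface that is visible of it).
- cut_out(query, camera): "mask" (384x512 bool, what is visible of it).
- spot_point(query, camera): "point" ([x, y, z] in m, in the coordinates of the camera as it stood for that picture, good to about 4 mm: a listed point, or the origin of a listed thing).
The state is a dict: "t": time; "q": joint angles; "dq": joint speeds; "joint_torque": joint torques, N m; "tool_pos": TCP position; "orientation": TCP orientation; "force": force on the tool from outside, world axes, zero at the start; "wrist_torque": the same for the moment, N m; "opening": finger opening in m.
Only numpy, scipy, OpenCV 4.12 (cv2) and the standard library are available. Lean on these libraries where they do the work, as an engineer would, in place of code of your own. Each camera call takes 0.05 s, during which the arm holds its last target. There are 200 camera calls.

### The job

The bowl of the vegetable cutter is off for cleaning and the drive nut at the bottom of its deep neck has been left loose. Take the blue-handled socket key from its stand, lower it into the neck, feel it fully home over the nut without forcing it, and turn the nut clockwise just until it comes up tight. Then draw the key out, stand it fully home and upright in its stand again and let go, leaving the bowl, scoop and jar alone.

Things in the scene. Friction and masses are not known exactly. Their poses are not given: they have to be found in the camera images.
- cutter: The cutter, fixed to the table: a white base 220 (x) x 180 (y) x 60 mm high carrying at its centre an upright aluminium neck, 74 mm across, up to 130 mm above the table. The neck has a vertical bore 45 mm across with a 7 mm flared (45 degree) mouth, going down to a floor 30 mm above the table. Origin: on the table under the bore's axis; z up. The front with the buttons is -x.
- bore_mouth (a point): Centre of the bore's open mouth, on its axis, 130 mm above the table. Axes as the cutter's.
- nut_seat (a point): On the bore's axis, 33 mm above the table, 97 mm below its mouth: upper face of the nut's flange (39 mm across, 3 mm thick), on which the key's mouth rests when fully home. Axes as the cutter's: it does not turn with the nut.
- nut_top (a point): On the bore's axis, 45 mm above the table: top of the brass nut's square head, 24 x 24 mm, 12 mm high; on it a round dome 9.5 mm high. Axes as the cutter's: it does not turn with the nut. Which way the nut's corners point differs each time and is not given: find it by feel. Once lined up the key slips on under 5 to 10 N; pressing beyond 30 N before it is home is forcing it.
- nut (a joint): Angle in rad by which the nut is still loose: 0 is tight against a hard stop, growing as it is turned anticlockwise seen from above; at the start 0.5 to 1.1. It turns against a drag of about 0.12 N m and stays where it is left; it does not move along the bore. Above about 0.4 N m at the stop it is overtightened.
- key: Loose socket key, about 0.25 kg, 150 mm long, upright in the stand. Origin: centre of the socket's open mouth, at its lower end; z up the 14 mm stem. Socket 43 mm across outside, 37 mm long; its square hole is 26 x 26 mm, 30 mm deep. It slips over the nut only within about 5 degrees of a fit, every 90 degrees; otherwise it rests on the nut's corners, 12 mm above home.
- key_grip (a point): Centre of the key's flat blue grip, 133 mm above the key's mouth: 60 mm long (along the key's x), 18 mm thick (along y), 34 mm high. The key's x axis is square to one side of the square hole.
- stand: Grey stand fixed to the table: a foot 100 x 100 x 8 mm and on it a round cup, 68 mm across outside, its rim 36 mm above the table, its hole 48 mm across with a 5 mm flared mouth. Origin: on the table under the hole's axis; z up. The key stands on the foot's upper face, its mouth 8 mm above the table.
- bowl: Bystander: loose empty brown paper-board bowl, 116 mm across and 58 mm high. Origin under its centre.
- scoop: Bystander: loose steel scoop cup, 72 mm across and 55 mm high, its flat handle reaching 123 mm from its axis along its +y. Origin under the cup's centre.
- jar: Bystander: loose closed glass jar with a red cap, 64 mm across, 85 mm high. Origin under its centre.
Things that resemble listed ones, but are neither listed nor needed, are in the scene too. Several things have the shape of the stand; the one meant has the colours described above.

How it is judged:
By the outcome, as a careful person would: the job done as asked, in the order asked, and still so for the second after the job is handed in, with the robot touching nothing.
It also fails if it takes over 72 s, if anything falls off the work surface, if the arm or the gripper's body presses on something with over 40 N, if the wrist force passes 120 N, or if a joint passes its speed limit or range.

## Working session

There is one attempt and no reset: what is moved stays moved. The work goes in short steps, Python scripts to look and compute and a tool call to move; the robot and the scene stay as the last step left them, time stands still between calls to the robot, and variables do not carry over. Pictures are saved under pics/ and viewed, about 8 in all and at most 12, crops included, and the job is handed in when it is done.

Besides the shell and the picture viewer there is one more tool, called as name(argument=value, ...), one argument or row to a line, values as JSON. apply_moves: Moves the arm, as the interface text tells. Its arguments: {"type":"object","properties":{"commands":{"type":"array"},"squeeze":{"type":"number"}},"required":["commands"]}

```bash
ls; mkdir -p pics
cat > h.py <<'E'
from plant import *
import numpy as np, cv2
def w(cam,p):
    m=camera_model(cam); return np.array(m["R"]).T@(np.array(p)-np.array(m["t"]))
def cloud(cam,d):
    m=camera_model(cam);K=np.array(m["intrinsics"]);v,u=np.indices(d.shape)
    P=np.stack([(u-K[0,2])/K[0,0]*d,(v-K[1,2])/K[1,1]*d,d],-1)
    return (P-np.array(m["t"]))@np.array(m["R"])
E
python3 - <<'E'
from h import *
ims=[]
for c in ("scene","top"):
    im,d=read_camera(c); ims.append(im); np.savez(f"{c}0.npz",im=im,d=d)
    cv2.imwrite(f"pics/{c}0.png",im)
    for q in ["cutter","bore_mouth","key","key_grip","stand","nut_top","bowl","scoop","jar"]:
        print(c,q,[(np.round(w(c,r["point"]),3).tolist(),round(r["conf"],2)) for r in spot_point(q,c)[:4]])
s=read_state(); print(s)
E
```

```text
pics
scene cutter [([0.47, -0.145, 0.002], 0.79)]
scene bore_mouth [([0.475, -0.143, 0.131], 0.73)]
scene key [([0.511, 0.158, 0.01], 0.9)]
scene key_grip [([0.515, 0.161, 0.141], 0.82), ([0.512, 0.157, 0.008], 0.57), ([0.476, -0.141, 0.036], 0.42)]
scene stand [([0.513, 0.165, 0.002], 0.89), ([0.426, 0.353, 0.001], 0.56)]
scene nut_top [([0.475, -0.142, 0.048], 0.76)]
scene bowl [([0.74, -0.185, -0.0], 0.92)]
scene scoop [([0.732, -0.033, 0.002], 0.81)]
scene jar [([0.749, 0.208, 0.002], 0.77)]
top cutter [([0.47, -0.139, -0.0], 0.81)]
top bore_mouth [([0.473, -0.141, 0.131], 0.75)]
top key [([0.513, 0.16, 0.003], 0.97)]
top key_grip [([0.513, 0.156, 0.138], 0.67)]
top stand [([0.422, 0.358, 0.001], 0.84), ([0.516, 0.162, -0.002], 0.69)]
top nut_top [([0.467, -0.138, 0.044], 0.88)]
top bowl [([0.736, -0.185, -0.001], 0.77)]
top scoop [([0.728, -0.032, -0.002], 0.59)]
top jar [([0.748, 0.207, -0.001], 0.88)]
{'t': 1.0, 'q': array([-1.36538324e+00,  1.30402771e-01,  1.48817867e+00,  1.18894889e-05,
        1.52298407e+00, -8.53973866e-02]), 'dq': array([-0.00026684,  0.00024542, -0.00086242, -0.00084524,  0.00054451,
        0.0008053 ]), 'joint_torque': array([-3.53668756e-04, -5.59766364e+01, -4.92067337e+01,  7.66628771e-02,
        2.23758625e-02,  3.97769327e-06]), 'tool_pos': array([ 0.17206863, -0.57481888,  0.21864529]), 'orientation': array([3.10841430e+00, 4.55191343e-01, 2.11779927e-05]), 'force': array([-0.81311418,  0.75258988, -0.03875486]), 'wrist_torque': array([-0.0206992 ,  0.01568626,  0.02016797]), 'opening': 0.09289193141020652}
```

Run:
```python
from h import *
A=[np.load(f"{c}0.npz") for c in("scene","top")]
cv2.imwrite("pics/both.png",cv2.resize(np.vstack([A[0]["im"],A[1]["im"]]),(450*1,675))[:600] if 0 else np.hstack([cv2.resize(a["im"],(400,300)) for a in A]))
cv2.imwrite("pics/topc.png",cv2.resize(A[1]["im"],(800,600)))
for c,a in zip(("scene","top"),A):
    P=cloud(c,a["d"]);im=a["im"].astype(int);ok=a["d"]>0
    r=np.hypot(P[...,0]-.513,P[...,1]-.16)
    m=ok&(r<.045)&(P[...,2]>.12)&(P[...,2]<.165)&(im[...,0]>im[...,2]+30)
    Q=P[m];print(c,"grip n",len(Q),"zmax",np.percentile(Q[:,2],98))
    t=Q[Q[:,2]>np.percentile(Q[:,2],98)-.006]
    (cx,cy),(l,h),ang=cv2.minAreaRect(t[:,:2].astype(np.float32)*1000);print(" rect",cx,cy,l,h,ang, len(t), t.mean(0))
    r=np.hypot(P[...,0]-.472,P[...,1]-.141)
    m=ok&(r<.045)&(abs(P[...,2]-.13)<.003);Q=P[m]
    (cx,cy),rad=cv2.minEnclosingCircle(Q[:,:2].astype(np.float32)*1000);print(" neck",cx,cy,rad,len(Q),Q[:,2].mean())
    r=np.hypot(P[...,0]-.514,P[...,1]-.163)
    m=ok&(r<.04)&(abs(P[...,2]-.036)<.002);Q=P[m]
    if len(Q)>5:(cx,cy),rad=cv2.minEnclosingCircle(Q[:,:2].astype(np.float32)*1000);print(" cup",cx,cy,rad,len(Q))
    m=ok&(abs(P[...,0]-.47)<.15)&(abs(P[...,1]+.14)<.15)&(abs(P[...,2]-.06)<.003);Q=P[m]
    print(" base",cv2.minAreaRect(Q[:,:2].astype(np.float32)*1000))
```

```text
scene grip n 237 zmax 0.1607600240887079
 rect 517.3922729492188 160.6917266845703 60.10377502441406 17.63519287109375 7.260346412658691 124 [0.52083687 0.16174988 0.15926833]
 neck 499.8221130371094 167.3299560546875 9.999999747378752e-05 1 0.1299136403582014
 cup 516.1417846679688 160.58485412597656 34.954830169677734 150
 base ((472.0621337890625, -141.8416748046875), (183.0501708984375, 226.38986206054688), 88.96101379394531)
top grip n 259 zmax 0.16024108022258793
 rect 514.7528076171875 158.91384887695312 58.69862365722656 17.622081756591797 8.62142562866211 239 [0.51430146 0.15868637 0.1571929 ]
 neck 500.5953063964844 148.052734375 11.6558256149292 5 0.1295807562812466
 cup 514.9404907226562 158.85174560546875 33.89033126831055 149
 base ((471.92108154296875, -143.02366638183594), (181.10763549804688, 220.2655487060547), 88.86829376220703)
```

View pics/scene0.png

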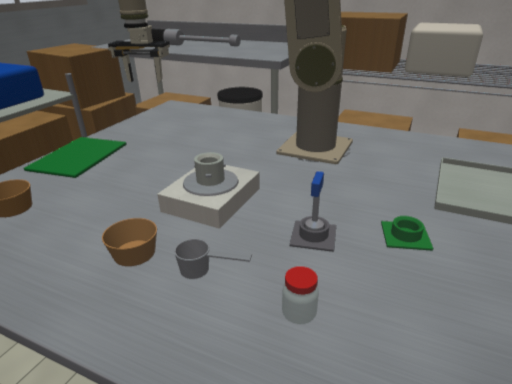

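View pics/topc.png

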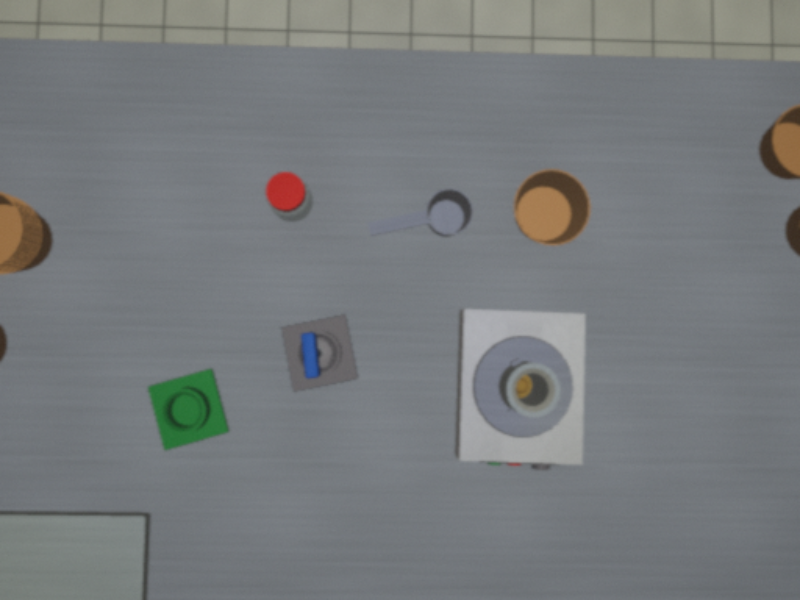

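The blue-handled key stands in the grey stand at about (320,350) in the 800x600 top view. The green stand at (188,408) is a decoy. The cutter neck is at (530,390). Depth puts the stand at (0.515, 0.160) and the cutter at (0.472, -0.142), which agree with the sizes given. The grip's yaw is about 8°.

apply_moves(
  commands=[2.6, 5.5, 0, 0, 0, -0.08, 9.3, 2.6, 5.5, 0, 0, 0, -0.07, 9.3, 2.6, 5.5, 0, 0, 0, 0, 9.3, 2.6, 5.5, 0, 0, 0, 0, 9.3, 2.6, 5.5, 0, 0, 0, 0, 9.3, 2.6, 5.5, 0, 0, 0, 0, 9.3, 2.6, 5.5, 0, 0, 0, 0, 9.3, 2.6, 5.5, 0, 0, 0, 0, 9.3],
  squeeze=40,
)

```text
t: 2.0
tool_pos: [0.382, -0.1249, 0.2178]
orientation: [3.134, 0.2, 0.007]
force: [1.2, -0.3, 0.8]
opening: 0.0926
```

apply_moves(
  commands=[2.6, 5.5, 0, 0, 0, 0.01, 9.3, 2.6, 5.5, 0, 0, 0, 0, 9.3, 2.6, 5.5, 0, 0, 0, 0, 9.3, 2.6, 5.5, 0, 0, 0, 0, 9.3, 2.6, 5.5, 0, 0, 0, 0, 9.3, 0.5, 1.5, 0, 0, 0, 0, 9.3, 0, 0, 0, 0, 0, 0, 9.3],
)

```text
t: 2.88
tool_pos: [0.5199, 0.1773, 0.2192]
orientation: [3.131, 0.225, 0.015]
force: [0.5, -1.5, -0.1]
opening: 0.0934
```

```bash
cat >> h.py <<'E'
from scipy.spatial.transform import Rotation as Ro
def st():
    s=read_state();R=Ro.from_rotvec(s["orientation"]).as_matrix()
    print("t",round(s["t"],2),"p",np.round(s["tool_pos"]*1000,1),"yaw",round(np.degrees(np.arctan2(R[1,0],R[0,0])),1),"z",np.round(R[:,2],3),"F",np.round(s["force"],1),"T",np.round(s["wrist_torque"],2),"op",round(s["opening"]*1000,1),"q6",round(s["q"][5],2))
    return s
E
python3 -c "
from h import *
st()"
```

```text
t 2.88 p [519.9 177.3 219.2] yaw 8.2 z [ 0.01  -0.002 -1.   ] F [ 0.5 -1.5 -0.1] T [-0.02  0.02  0.03] op 93.4 q6 1.67
```

apply_moves(
  commands=[-0.5, -1.8, 0, 0, 0.01, 0, 9.3, 0, 0, -2, 0, 0, 0, 9.3, 0, 0, -4, 0, 0, 0, 9.3, 0, 0, -2.7, 0, 0, 0, 9.3, 0, 0, -1, 0, 0, 0, 9.3, 0, 0, 0, 0, 0, 0, 9.3],
)

```text
t: 3.62
tool_pos: [0.5122, 0.1499, 0.1169]
orientation: [3.132, 0.209, -0.002]
force: [0.2, 0.2, -0.7]
opening: 0.0929
```

```bash
python3 -c "
from h import *
st()"
```

```text
t 3.62 p [512.2 149.9 116.9] yaw 7.6 z [-0.001 -0.003 -1.   ] F [ 0.2  0.2 -0.7] T [-0.02  0.02  0.  ] op 92.9 q6 1.63
```

apply_moves(
  commands=[0.3, 1.0, 0.5, 0, 0, 0.01, 9.3, 0, 0, 0, 0, 0, 0, 9.3, 0, 0, 0, 0, 0, 0, 5, 0, 0, 0, 0, 0, 0, 3, 0, 0, 0, 0, 0, 0, 1, 0, 0, 0, 0, 0, 0, 1, 0, 0, 0, 0, 0, 0, 1, 0, 0, 0, 0, 0, 0, 1],
)

```text
t: 4.62
tool_pos: [0.5178, 0.1611, 0.1261]
orientation: [3.131, 0.226, 0.008]
force: [0.5, 0.3, -0.3]
opening: 0.0375
```

```bash
python3 -c "
from h import *
st()"
```

```text
t 4.62 p [517.8 161.1 126.1] yaw 8.3 z [ 0.005 -0.002 -1.   ] F [ 0.5  0.3 -0.3] T [ 0.02  0.04 -0.01] op 37.5 q6 1.64
```

apply_moves(
  commands=[-0.2, 0, -0.3, 0, 0, 0, 1, 0, 0, 0, 0, 0, 0, 1, 0, 0, 0, 0, 0, 0, 1, 0, 0, 0, 0, 0, 0, 1, 0, 0, 0, 0, 0, 0, 1],
)

```text
t: 5.25
tool_pos: [0.5154, 0.161, 0.1225]
orientation: [3.131, 0.226, 0.007]
force: [0.1, -0.2, -0.3]
opening: 0.0176
```

```bash
python3 -c "
from h import *
st()"
```

```text
t 5.25 p [515.4 161.  122.5] yaw 8.3 z [ 0.004 -0.002 -1.   ] F [ 0.1 -0.2 -0.3] T [ 0.06 -0.03 -0.05] op 17.6 q6 1.64
```

apply_moves(
  commands=[0, 0, 2, 0, 0, 0, 1, 0, 0, 4, 0, 0, 0, 1, 0, 0, 5, 0, 0, 0, 1, 0, 0, 3.5, 0, 0.004, 0, 1, 0, -4, 0.5, 0, 0, 0.17, 1, -1, -5.5, 0, 0, 0, 0.17, 1, -1, -5.5, 0, 0, 0, 0.17, 1, -1, -5.5, 0, 0, 0, 0.17, 1],
)

```text
t: 6.25
tool_pos: [0.4832, -0.0397, 0.2745]
orientation: [2.871, 1.262, -0.005]
force: [-0.3, -0.2, -1.7]
opening: 0.0179
```

```bash
python3 -c "
from h import *
st()"
```

```text
t 6.25 p [483.2 -39.7 274.5] yaw 47.5 z [-0.001 -0.006 -1.   ] F [-0.3 -0.2 -1.7] T [-0.03 -0.02  0.  ] op 17.9 q6 0.56
```

apply_moves(
  commands=[-0.5, -4, 0, 0, 0, 0.15, 1, -0.3, -3, 0, 0, 0, 0.15, 1, 0, -1, 0, 0, 0, 0.1, 1, 0, 0, 0, 0, 0, 0, 1, 0, 0, 0, 0, 0, 0, 1],
)

```text
t: 6.88
tool_pos: [0.4728, -0.1254, 0.2734]
orientation: [2.558, 1.815, -0.005]
force: [0.6, 0.4, -3.0]
opening: 0.0176
```

```bash
python3 -c "
from h import *
st()
ims=[]
for c in('scene','top'):
    im,d=read_camera(c)
    m=camera_model(c);K=np.array(m['intrinsics'])
    p=np.array(m['R'])@np.array([.472,-.142,.15])+m['t'];p=K@p;u,v=(p[:2]/p[2]).astype(int);print(c,u,v)
    ims.append(cv2.resize(im[max(v-50,0):max(v-50,0)+100,u-50:u+50],(400,400),interpolation=cv2.INTER_CUBIC))
cv2.imwrite('pics/pre.png',np.hstack(ims))
# mouth position from original images
for c in('scene','top'):
    for i in range(3):
        pass
    print(c,[(np.round(w(c,r['point']),4).tolist(),round(r['conf'],2)) for q in('key','bore_mouth') for r in spot_point(q,c)[:2]])
"
```

```text
t 6.88 p [ 472.8 -125.4  273.4] yaw 70.7 z [ 0.    -0.006 -1.   ] F [ 0.6  0.4 -3. ] T [-0.1  -0.05 -0.04] op 17.6 q6 -0.02
scene 207 150
top 343 249
scene [([0.4695, -0.127, 0.1608], 0.85), ([0.4752, -0.1416, 0.133], 0.6)]
top [([0.47, -0.1224, 0.1561], 0.63), ([0.4745, -0.1425, 0.1301], 0.86)]
```

View pics/pre.png

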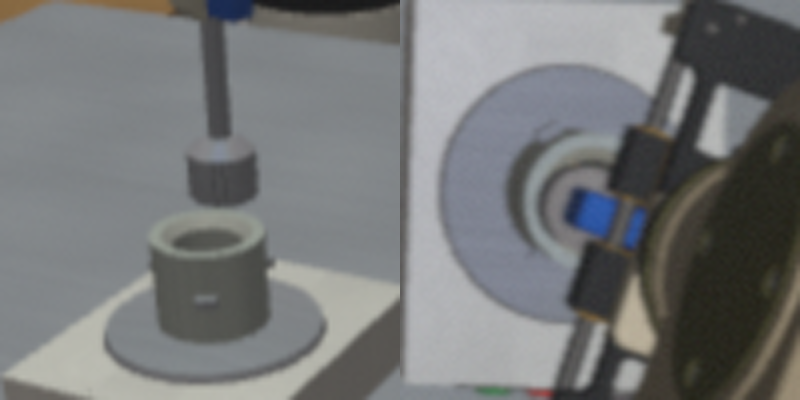

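apply_moves(
  commands=[0, -1.0, 0, 0.006, 0, 0, 1, 0, -0.6, 0, 0, 0, 0, 1, 0, 0, 0, 0, 0, 0, 1, 0, 0, -1.0, 0, 0, 0, 1, 0, 0, -0.5, 0, 0, 0, 1, 0, 0, 0, 0, 0, 0, 1],
)

```text
t: 7.92
tool_pos: [0.4727, -0.1423, 0.257]
orientation: [-2.56, -1.821, 0.0]
force: [-0.4, -0.4, -2.3]
opening: 0.0174
```

```bash
python3 -c "
from h import *
st()"
```

```text
t 7.92 p [ 472.7 -142.3  257. ] yaw 70.8 z [-0.  0. -1.] F [-0.4 -0.4 -2.3] T [-0.04 -0.03  0.03] op 17.4 q6 -0.06
```

apply_moves(
  commands=[0, 0, -0.8, 0, 0, 0, 1, 0, 0, -0.4, 0, 0, 0, 1, 0, 0, -0.4, 0, 0, 0, 1, 0, 0, 0, 0, 0, 0, 1],
)

```text
t: 8.43
tool_pos: [0.4727, -0.142, 0.2397]
orientation: [-2.559, -1.821, 0.0]
force: [0.7, -0.1, -1.7]
opening: 0.0175
```

```bash
python3 -c "
from h import *
st()"
```

```text
t 8.43 p [ 472.7 -142.   239.7] yaw 70.9 z [-0.     0.001 -1.   ] F [ 0.7 -0.1 -1.7] T [-0.04 -0.07 -0.01] op 17.5 q6 -0.06
```

apply_moves(
  commands=[0, 0, -0.3, 0, 0, 0, 1, 0, 0, -0.2, 0, 0, 0, 1, 0, 0, -0.2, 0, 0, 0, 1, 0, 0, 0, 0, 0, 0, 1],
)

```text
t: 8.93
tool_pos: [0.4729, -0.1421, 0.2326]
orientation: [-2.56, -1.821, -0.0]
force: [0.4, -0.1, -1.9]
opening: 0.0177
```

```bash
python3 -c "
from h import *
st()"
```

```text
t 8.93 p [ 472.9 -142.1  232.6] yaw 70.9 z [ 0.  0. -1.] F [ 0.4 -0.1 -1.9] T [ 0.01 -0.03 -0.01] op 17.7 q6 -0.06
```

apply_moves(
  commands=[0, 0, -0.5, 0, 0, 0, 1, 0, 0, -0.6, 0, 0, 0, 1, 0, 0, -0.7, 0, 0, 0, 1, 0, 0, -0.7, 0, 0, 0, 1, 0, 0, -0.4, 0, 0, 0, 1, 0, 0, 0, 0, 0, 0, 1],
)

```text
t: 9.68
tool_pos: [0.4725, -0.142, 0.2009]
orientation: [-2.559, -1.821, 0.0]
force: [0.5, -0.6, -1.7]
opening: 0.0182
```

```bash
python3 -c "
from h import *
st()"
```

```text
t 9.68 p [ 472.5 -142.   200.9] yaw 70.9 z [-0.001  0.001 -1.   ] F [ 0.5 -0.6 -1.7] T [-0.02 -0.11  0.  ] op 18.2 q6 -0.06
```

apply_moves(
  commands=[0, 0, -0.6, 0, 0, 0, 1, 0, 0, -0.7, 0, 0, 0, 1, 0, 0, -0.8, 0, 0, 0, 1, 0, 0, -0.7, 0, 0, 0, 1, 0, 0, -0.4, 0, 0, 0, 1, 0, 0, 0, 0, 0, 0, 1],
)

```text
t: 10.42
tool_pos: [0.4725, -0.1419, 0.1666]
orientation: [-2.559, -1.821, 0.0]
force: [-0.8, 0.4, -1.9]
opening: 0.0178
```

```bash
python3 -c "
from h import *
st()"
```

```text
t 10.43 p [ 472.5 -141.9  166.6] yaw 70.9 z [-0.001  0.001 -1.   ] F [-0.8  0.4 -1.9] T [-0.07 -0.01  0.  ] op 17.8 q6 -0.06
```

apply_moves(
  commands=[0, 0, -0.4, 0, 0, 0, 1, 0, 0, -0.2, 0, 0, 0, 1, 0, 0, -0.1, 0, 0, 0, 1, 0, 0, -0.1, 0, 0, 0, 1],
)

```text
t: 10.92
tool_pos: [0.473, -0.1422, 0.1593]
orientation: [2.559, 1.821, 0.001]
force: [-2.7, 0.6, 5.0]
opening: 0.0177
```

```bash
python3 -c "
from h import *
st()"
```

```text
t 10.93 p [ 473.  -142.2  159.3] yaw 70.9 z [ 0.001  0.    -1.   ] F [-2.7  0.6  5. ] T [ 0.22  0.66 -0.  ] op 17.7 q6 -0.06
```

apply_moves(
  commands=[0, 0, -0.1, 0, 0, -0.06, 1, 0, 0, -0.1, 0, 0, -0.06, 1, 0, 0, -0.1, 0, 0, -0.06, 1, 0, 0, -0.1, 0, 0, -0.06, 1],
)

```text
t: 11.42
tool_pos: [0.4738, -0.143, 0.1592]
orientation: [2.761, 1.491, 0.002]
force: [-3.6, 0.8, 5.8]
opening: 0.018
```

```bash
python3 -c "
from h import *
st()"
```

```text
t 11.43 p [ 473.8 -143.   159.2] yaw 56.7 z [ 0.003 -0.003 -1.   ] F [-3.6  0.8  5.8] T [0.18 1.14 0.08] op 18.0 q6 0.19
```

apply_moves(
  commands=[-0.05, 0.03, -0.1, 0.002, 0.002, -0.06, 1, -0.05, 0.03, -0.1, 0.002, 0.002, -0.06, 1, 0, 0, -0.1, 0, 0, -0.06, 1, 0, 0, -0.1, 0, 0, -0.06, 1],
)

```text
t: 11.92
tool_pos: [0.4737, -0.1433, 0.1591]
orientation: [2.926, 1.139, 0.001]
force: [-3.9, 1.7, 6.7]
opening: 0.0179
```

```bash
python3 -c "
from h import *
st()"
```

```text
t 11.93 p [ 473.7 -143.3  159.1] yaw 42.5 z [ 0.001 -0.001 -1.   ] F [-3.9  1.7  6.7] T [0.49 0.97 0.13] op 17.9 q6 0.43
```

apply_moves(
  commands=[-0.1, 0.05, 0, 0, 0, 0, 1, 0, 0, -0.05, 0, 0, 0, 1],
)

```text
t: 12.18
tool_pos: [0.4731, -0.143, 0.1593]
orientation: [2.925, 1.14, 0.003]
force: [-1.5, 0.5, 2.1]
opening: 0.0176
```

```bash
python3 -c "
from h import *
st()"
```

```text
t 12.18 p [ 473.1 -143.   159.3] yaw 42.6 z [ 0.002 -0.002 -1.   ] F [-1.5  0.5  2.1] T [ 0.17  0.32 -0.01] op 17.6 q6 0.43
```

Lateral load is relieved, so I'll continue the search clockwise.

apply_moves(
  commands=[-0.05, 0, -0.08, 0.001, 0.001, -0.06, 1, -0.05, 0, -0.08, 0.001, 0.001, -0.06, 1, -0.05, 0, -0.08, 0, 0, -0.06, 1, -0.05, 0, -0.08, 0, 0, -0.06, 1],
)

```text
t: 12.68
tool_pos: [0.4727, -0.1433, 0.1593]
orientation: [3.042, 0.776, 0.006]
force: [-1.9, 1.1, 5.2]
opening: 0.018
```

```bash
python3 -c "
from h import *
st()"
```

```text
t 12.68 p [ 472.7 -143.3  159.3] yaw 28.6 z [ 0.004 -0.001 -1.   ] F [-1.9  1.1  5.2] T [0.26 0.5  0.05] op 18.0 q6 0.67
```

apply_moves(
  commands=[-0.05, 0.03, -0.08, 0.001, 0.002, -0.06, 1, -0.05, 0.03, -0.08, 0.001, 0.002, -0.06, 1, -0.05, 0.03, -0.08, 0, 0, -0.06, 1, -0.05, 0.03, -0.08, 0, 0, -0.06, 1],
)

```text
t: 13.18
tool_pos: [0.4727, -0.1431, 0.1593]
orientation: [3.113, 0.399, 0.008]
force: [-0.7, -0.4, 4.0]
opening: 0.0179
```

```bash
python3 -c "
from h import *
st()"
```

```text
t 13.18 p [ 472.7 -143.1  159.3] yaw 14.6 z [ 0.005 -0.002 -1.   ] F [-0.7 -0.4  4. ] T [0.13 0.39 0.02] op 17.9 q6 0.92
```

apply_moves(
  commands=[-0.03, 0, -0.1, 0.002, 0.003, -0.06, 1, -0.03, 0, -0.1, 0.001, 0.002, -0.06, 1, -0.03, 0, -0.1, 0, 0, -0.06, 1, -0.03, 0, -0.1, 0, 0, -0.06, 1],
)

```text
t: 13.68
tool_pos: [0.4734, -0.1436, 0.1593]
orientation: [3.14, 0.017, 0.008]
force: [-2.3, 1.2, 6.2]
opening: 0.0181
```

```bash
python3 -c "
from h import *
st()"
```

```text
t 13.68 p [ 473.4 -143.6  159.3] yaw 0.6 z [ 0.005 -0.002 -1.   ] F [-2.3  1.2  6.2] T [0.41 0.75 0.13] op 18.1 q6 1.16
```

apply_moves(
  commands=[-0.06, 0.04, -0.1, 0.002, 0.003, -0.05, 1, -0.06, 0.04, -0.1, 0.001, 0.003, -0.05, 1, -0.06, 0.04, -0.1, 0, 0, -0.05, 1, -0.06, 0.04, -0.1, 0, 0, -0.05, 1],
)

```text
t: 14.18
tool_pos: [0.4734, -0.1434, 0.1593]
orientation: [3.125, -0.301, 0.008]
force: [-1.0, -0.2, 5.1]
opening: 0.0181
```

```bash
python3 -c "
from h import *
st()"
```

```text
t 14.18 p [ 473.4 -143.4  159.3] yaw -11.0 z [ 0.005 -0.003 -1.   ] F [-1.  -0.2  5.1] T [0.11 0.45 0.05] op 18.1 q6 1.37
```

apply_moves(
  commands=[-0.06, 0, -0.15, 0.002, 0.003, -0.05, 1, -0.06, 0, -0.18, 0.002, 0.003, -0.05, 1, -0.06, 0, -0.2, 0, 0, -0.05, 1, -0.06, 0, -0.2, 0, 0, -0.05, 1],
)

```text
t: 14.68
tool_pos: [0.4742, -0.1445, 0.159]
orientation: [3.079, -0.616, 0.011]
force: [-4.0, 1.9, 13.0]
opening: 0.018
```

```bash
python3 -c "
from h import *
st()"
```

```text
t 14.68 p [ 474.2 -144.5  159. ] yaw -22.6 z [ 0.007 -0.003 -1.   ] F [-4.   1.9 13. ] T [0.61 1.19 0.11] op 18.0 q6 1.57
```

apply_moves(
  commands=[0, 0, 0.35, 0.003, 0.007, 0, 1, 0, 0, 0, 0, 0, 0, 1, 0, 0, 0, 0, 0, 0, 1, 0, 0, 0, 0, 0, 0, 1],
)

```text
t: 15.18
tool_pos: [0.474, -0.1444, 0.1619]
orientation: [-3.081, 0.612, 0.002]
force: [-0.1, 0.5, -2.1]
opening: 0.0179
```

```bash
python3 -c "
from h import *
st()"
```

```text
t 15.18 p [ 474.  -144.4  161.9] yaw -22.5 z [-0.001  0.001 -1.   ] F [-0.1  0.5 -2.1] T [0.05 0.05 0.  ] op 17.9 q6 1.56
```

apply_moves(
  commands=[-0.1, 0, 0, 0, 0, 0, 1, -0.1, 0, 0, 0, 0, 0, 1],
)

```text
t: 15.42
tool_pos: [0.4724, -0.1443, 0.1617]
orientation: [-3.081, 0.611, 0.0]
force: [4.4, 0.4, -2.9]
opening: 0.0179
```

```bash
python3 -c "
from h import *
st()"
```

```text
t 15.43 p [ 472.4 -144.3  161.7] yaw -22.4 z [-0.     0.001 -1.   ] F [ 4.4  0.4 -2.9] T [ 0.24 -1.    0.03] op 17.9 q6 1.56
```

apply_moves(
  commands=[0.1, 0.1, 0, 0, 0, 0, 1, 0.1, 0.1, 0, 0, 0, 0, 1],
)

```text
t: 15.68
tool_pos: [0.4741, -0.1422, 0.1616]
orientation: [-3.081, 0.612, 0.001]
force: [1.0, 0.1, -2.2]
opening: 0.018
```

```bash
python3 -c "
from h import *
st()"
```

```text
t 15.68 p [ 474.1 -142.2  161.6] yaw -22.5 z [-0.001  0.001 -1.   ] F [ 1.   0.1 -2.2] T [ 0.07  0.   -0.04] op 18.0 q6 1.57
```

apply_moves(
  commands=[0, -0.1, 0.1, 0, 0, 0.17, 1, 0, 0, 0, 0, 0, 0.17, 1, 0, 0, 0, 0, 0, 0.17, 1, 0, 0, 0, 0, 0, 0.17, 1, 0, 0, 0, 0, 0, 0.17, 1, 0, 0, 0, 0, 0, 0.17, 1, 0, 0, 0, 0, 0, 0.17, 1, 0, 0, 0, 0, 0, 0, 1],
)

```text
t: 16.68
tool_pos: [0.4727, -0.1424, 0.1616]
orientation: [-2.871, -1.274, 0.009]
force: [0.1, -1.2, -1.4]
opening: 0.0179
```

```bash
python3 -c "
from h import *
st()"
```

```text
t 16.68 p [ 472.7 -142.4  161.6] yaw 47.9 z [-0.005 -0.002 -1.   ] F [ 0.1 -1.2 -1.4] T [ 0.02 -0.08  0.03] op 17.9 q6 0.34
```

apply_moves(
  commands=[0, 0, 0, 0, 0, 0, 1],
)

```text
t: 16.8
tool_pos: [0.4727, -0.1423, 0.1615]
orientation: [-2.873, -1.268, 0.009]
force: [0.6, 0.5, -2.1]
opening: 0.0176
```

```bash
python3 -c "
from h import *
st()"
```

```text
t 16.8 p [ 472.7 -142.3  161.5] yaw 47.6 z [-0.005 -0.002 -1.   ] F [ 0.6  0.5 -2.1] T [-0.02 -0.09 -0.01] op 17.6 q6 0.35
```

apply_moves(
  commands=[0, 0, 0.1, 0.002, -0.005, 0.1, 1, 0, 0, 0, 0, 0, 0.1, 1, 0, 0, 0, 0, 0, 0, 1, 0.12, 0, 0, 0, 0, 0, 1, 0.12, 0, 0, 0, 0, 0, 1],
)

```text
t: 17.42
tool_pos: [0.4749, -0.1423, 0.1624]
orientation: [-2.741, -1.535, 0.001]
force: [-1.4, 0.1, -1.8]
opening: 0.0177
```

```bash
python3 -c "
from h import *
st()"
```

```text
t 17.43 p [ 474.9 -142.3  162.4] yaw 58.5 z [-0.001  0.    -1.   ] F [-1.4  0.1 -1.8] T [ 0.07  0.17 -0.  ] op 17.7 q6 0.16
```

apply_moves(
  commands=[-0.12, 0, 0, 0, 0, 0, 1, -0.12, 0, 0, 0, 0, 0, 1, -0.1, 0, 0, 0, 0, 0, 1],
)

```text
t: 17.8
tool_pos: [0.4717, -0.1423, 0.1624]
orientation: [-2.742, -1.533, 0.001]
force: [2.3, -0.9, -2.8]
opening: 0.0176
```

```bash
python3 -c "
from h import *
st()"
```

```text
t 17.8 p [ 471.7 -142.3  162.4] yaw 58.4 z [-0. -0. -1.] F [ 2.3 -0.9 -2.8] T [-0.02 -0.71 -0.02] op 17.6 q6 0.15
```

apply_moves(
  commands=[0.1, 0.1, 0, 0, 0, 0, 1, 0, 0.12, 0, 0, 0, 0, 1],
)

```text
t: 18.05
tool_pos: [0.4726, -0.1401, 0.1625]
orientation: [-2.743, -1.532, 0.001]
force: [-0.9, -0.1, -2.1]
opening: 0.0177
```

```bash
python3 -c "
from h import *
st()"
```

```text
t 18.05 p [ 472.6 -140.1  162.5] yaw 58.4 z [-0.001 -0.    -1.   ] F [-0.9 -0.1 -2.1] T [-0.07 -0.06  0.04] op 17.7 q6 0.16
```

apply_moves(
  commands=[0, -0.12, 0, 0, 0, 0, 1, 0, -0.12, 0, 0, 0, 0, 1, 0, -0.12, 0, 0, 0, 0, 1],
)

```text
t: 18.42
tool_pos: [0.4725, -0.1433, 0.1624]
orientation: [-2.741, -1.532, 0.001]
force: [-0.2, 3.9, -0.2]
opening: 0.018
```

```bash
python3 -c "
from h import *
st()"
```

```text
t 18.43 p [ 472.5 -143.3  162.4] yaw 58.4 z [-0.001  0.001 -1.   ] F [-0.2  3.9 -0.2] T [ 0.86  0.06 -0.04] op 18.0 q6 0.15
```

Probing shows the key axis sits 1.45 mm off the TCP along the grip, so the first sweep was never centred. The key is centred with the TCP at (472.7+1.45 cos yaw, -142.75+1.45 sin yaw). I'll sweep again, keeping it centred.

apply_moves(
  commands=[0.1, 0.18, 0, 0, 0, 0, 1, 0, 0, -0.2, 0, 0, 0, 1, 0, 0, -0.15, 0, 0, 0, 1, 0, 0, -0.1, 0, 0, 0, 1],
)

```text
t: 18.92
tool_pos: [0.4739, -0.1419, 0.1591]
orientation: [2.742, 1.532, -0.0]
force: [-3.0, 2.7, 9.9]
opening: 0.0176
```

```bash
cat >> h.py <<'E'
def go():
    s=st();R=Ro.from_rotvec(s["orientation"]).as_matrix();y=np.arctan2(R[1,0],R[0,0])
    c=np.array([472.7+1.45*np.cos(y),-142.75+1.45*np.sin(y)])
    print("to centre mm (tcp)",np.round(c-s["tool_pos"][:2]*1000,2),"socket",np.round(c-s["tool_pos"][:2]*1000-114.5*R[:2,2],2))
E
python3 -c "
from h import *
go()"
```

```text
t 18.93 p [ 473.9 -141.9  159.1] yaw 58.4 z [-0. -0. -1.] F [-3.   2.7  9.9] T [ 0.6   1.06 -0.02] op 17.6 q6 0.16
to centre mm (tcp) [-0.45  0.43] socket [-0.45  0.46]
```

apply_moves(
  commands=[-0.08, 0.08, -0.08, 0, 0, -0.06, 1, -0.05, 0.05, -0.1, 0, 0, -0.06, 1, -0.05, 0.05, -0.1, 0, 0, -0.06, 1],
)

```text
t: 19.3
tool_pos: [0.4734, -0.1415, 0.159]
orientation: [2.868, 1.271, 0.002]
force: [-1.5, 0.4, 2.1]
opening: 0.018
```

```bash
python3 -c "
from h import *
go()"
```

```text
t 19.3 p [ 473.4 -141.5  159. ] yaw 47.8 z [ 0.003 -0.004 -1.   ] F [-1.5  0.4  2.1] T [-0.13  0.46  0.07] op 18.0 q6 0.34
to centre mm (tcp) [ 0.3  -0.17] socket [-0.07  0.25]
```

apply_moves(
  commands=[-0.05, 0.05, -0.1, 0.001, 0.001, -0.06, 1, -0.05, 0.05, -0.1, 0.001, 0.001, -0.06, 1, -0.05, 0.05, -0.1, 0, 0, -0.06, 1],
)

```text
t: 19.68
tool_pos: [0.4727, -0.1407, 0.1566]
orientation: [2.974, 0.998, 0.003]
force: [3.9, -1.5, -0.4]
opening: 0.0174
```

```bash
python3 -c "
from h import *
go()"
```

```text
t 19.68 p [ 472.7 -140.7  156.6] yaw 37.1 z [ 0.003 -0.004 -1.   ] F [ 3.9 -1.5 -0.4] T [-0.45 -0.81  0.08] op 17.4 q6 0.53
to centre mm (tcp) [ 1.14 -1.16] socket [ 0.78 -0.73]
```

It's dropping onto the nut: z is 156.6 mm, against 159.2 mm when it rested on the corners. I'll recentre and lower it gently.

apply_moves(
  commands=[0.11, -0.11, 0, 0.003, 0.003, 0, 1, 0, 0, -0.2, 0, 0, 0, 1, 0, 0, -0.2, 0, 0, 0, 1],
)

```text
t: 20.05
tool_pos: [0.4738, -0.1417, 0.1522]
orientation: [-2.977, -1.004, 0.001]
force: [0.0, 0.5, -1.6]
opening: 0.0176
```

```bash
python3 -c "
from h import *
go()"
```

```text
t 20.05 p [ 473.8 -141.7  152.2] yaw 37.3 z [-0.001 -0.    -1.   ] F [ 0.   0.5 -1.6] T [ 0.07 -0.11 -0.01] op 17.6 q6 0.53
to centre mm (tcp) [ 0.08 -0.19] socket [ 0.14 -0.19]
```

apply_moves(
  commands=[0, 0, -0.2, 0, 0, 0, 1, 0, 0, -0.15, 0, 0, 0, 1, 0, 0, -0.1, 0, 0, 0, 1, 0, 0, -0.1, 0, 0, 0, 1],
)

```text
t: 20.55
tool_pos: [0.474, -0.1417, 0.1474]
orientation: [2.976, 1.005, 0.0]
force: [-3.1, 2.1, 10.1]
opening: 0.018
```

```bash
python3 -c "
from h import *
go()"
```

```text
t 20.55 p [ 474.  -141.7  147.4] yaw 37.3 z [ 0. -0. -1.] F [-3.1  2.1 10.1] T [0.65 0.91 0.04] op 18.0 q6 0.53
to centre mm (tcp) [-0.18 -0.13] socket [-0.19 -0.1 ]
```

apply_moves(
  commands=[0, 0, 0, 0, 0, -0.08, 1, 0, -0.01, 0, 0, 0, -0.08, 1, 0, -0.01, 0, 0, 0, -0.08, 1, 0, -0.01, 0, 0, 0, -0.08, 1],
)

```text
t: 21.05
tool_pos: [0.4739, -0.1419, 0.1475]
orientation: [3.101, 0.505, -0.0]
force: [0.4, 0.9, -1.7]
opening: 0.0182
```

```bash
python3 -c "
from h import *
go()"
```

```text
t 21.05 p [ 473.9 -141.9  147.5] yaw 18.5 z [ 0. -0. -1.] F [ 0.4  0.9 -1.7] T [ 0.15 -0.17  0.08] op 18.2 q6 0.85
to centre mm (tcp) [ 0.14 -0.36] socket [ 0.14 -0.34]
```

apply_moves(
  commands=[0.01, -0.03, 0, 0, 0, -0.04, 1, 0, -0.01, 0, 0, 0, -0.04, 1, 0, -0.01, 0, 0, 0, -0.03, 1],
)

```text
t: 21.42
tool_pos: [0.474, -0.1422, 0.1475]
orientation: [-3.124, -0.327, -0.0]
force: [0.2, 0.6, -0.5]
opening: 0.018
```

```bash
python3 -c "
from h import *
go()"
```

```text
t 21.43 p [ 474.  -142.2  147.5] yaw 12.0 z [ 0.  0. -1.] F [ 0.2  0.6 -0.5] T [ 0.24 -0.02  0.11] op 18.0 q6 0.97
to centre mm (tcp) [ 0.09 -0.28] socket [ 0.09 -0.3 ]
```

apply_moves(
  commands=[0, -0.01, 0, 0, 0, -0.03, 1, 0, -0.01, 0, 0, 0, -0.03, 1],
)

```text
t: 21.68
tool_pos: [0.4741, -0.1423, 0.1475]
orientation: [-3.133, -0.229, -0.0]
force: [0.9, 0.9, -1.0]
opening: 0.0179
```

```bash
python3 -c "
from h import *
go()"
```

```text
t 21.68 p [ 474.1 -142.3  147.5] yaw 8.4 z [ 0.  0. -1.] F [ 0.9  0.9 -1. ] T [ 0.22 -0.11  0.16] op 17.9 q6 1.03
to centre mm (tcp) [ 0.08 -0.25] socket [ 0.07 -0.28]
```

apply_moves(
  commands=[0, -0.02, 0, 0, 0, -0.03, 1, 0, -0.01, 0, 0, 0, -0.03, 1],
)

```text
t: 21.92
tool_pos: [0.4741, -0.1425, 0.1476]
orientation: [-3.138, -0.128, -0.0]
force: [0.6, 1.2, -1.0]
opening: 0.0176
```

```bash
python3 -c "
from h import *
go()"
```

```text
t 21.93 p [ 474.1 -142.5  147.6] yaw 4.7 z [ 0.     0.001 -1.   ] F [ 0.6  1.2 -1. ] T [ 0.35 -0.09  0.12] op 17.6 q6 1.09
to centre mm (tcp) [ 0.04 -0.18] socket [ 0.02 -0.23]
```

apply_moves(
  commands=[0, -0.01, 0, 0, 0, -0.03, 1, 0, -0.01, 0, 0, 0, -0.03, 1],
)

```text
t: 22.18
tool_pos: [0.4741, -0.1426, 0.1475]
orientation: [-3.141, -0.028, -0.0]
force: [-0.3, 2.2, -1.3]
opening: 0.0183
```

```bash
python3 -c "
from h import *
go()"
```

```text
t 22.18 p [ 474.1 -142.6  147.5] yaw 1.0 z [ 0.     0.001 -1.   ] F [-0.3  2.2 -1.3] T [ 0.46 -0.1   0.09] op 18.3 q6 1.16
to centre mm (tcp) [ 0.08 -0.13] socket [ 0.06 -0.21]
```

apply_moves(
  commands=[0, 0.01, 0, 0, 0, -0.03, 1, 0, 0, 0, 0, 0, -0.03, 1],
)

```text
t: 22.42
tool_pos: [0.4741, -0.1426, 0.1475]
orientation: [-3.14, 0.073, -0.0]
force: [0.3, 1.2, 0.1]
opening: 0.0178
```

```bash
python3 -c "
from h import *
go()"
```

```text
t 22.43 p [ 474.1 -142.6  147.5] yaw -2.7 z [ 0.  0. -1.] F [0.3 1.2 0.1] T [ 0.23 -0.11  0.06] op 17.8 q6 1.22
to centre mm (tcp) [ 0.08 -0.23] socket [ 0.06 -0.28]
```

apply_moves(
  commands=[0, 0, 0, 0, 0, -0.03, 1, 0, 0, 0, 0, 0, -0.03, 1],
)

```text
t: 22.68
tool_pos: [0.4741, -0.1427, 0.1475]
orientation: [-3.137, 0.174, -0.0]
force: [0.3, -0.2, -1.0]
opening: 0.0178
```

```bash
python3 -c "
from h import *
go()"
```

```text
t 22.68 p [ 474.1 -142.7  147.5] yaw -6.4 z [ 0.  0. -1.] F [ 0.3 -0.2 -1. ] T [ 0.29 -0.1   0.09] op 17.8 q6 1.29
to centre mm (tcp) [ 0.07 -0.22] socket [ 0.04 -0.25]
```

apply_moves(
  commands=[0, -0.01, 0, 0, 0, -0.03, 1, 0, -0.01, 0, 0, 0, -0.03, 1],
)

```text
t: 22.92
tool_pos: [0.474, -0.1428, 0.1475]
orientation: [-3.129, 0.275, -0.0]
force: [-0.0, 1.0, -1.0]
opening: 0.0177
```

```bash
python3 -c "
from h import *
go()"
```

```text
t 22.93 p [ 474.  -142.8  147.5] yaw -10.0 z [ 0.  0. -1.] F [-0.  1. -1.] T [ 0.35 -0.07  0.15] op 17.7 q6 1.35
to centre mm (tcp) [ 0.09 -0.19] socket [ 0.06 -0.23]
```

apply_moves(
  commands=[0, -0.01, 0, 0, 0, -0.03, 1, 0, 0, 0, 0, 0, -0.03, 1],
)

```text
t: 23.18
tool_pos: [0.4741, -0.1429, 0.1475]
orientation: [-3.119, 0.375, -0.0]
force: [-0.4, 0.4, -1.0]
opening: 0.0179
```

```bash
python3 -c "
from h import *
go()"
```

```text
t 23.18 p [ 474.1 -142.9  147.5] yaw -13.7 z [ 0.  0. -1.] F [-0.4  0.4 -1. ] T [ 0.26 -0.06  0.69] op 17.9 q6 1.41
to centre mm (tcp) [ 0.03 -0.21] socket [ 0.   -0.25]
```

The torque jumped to 0.69 N m at the stop, so I'm unloading straight away.

apply_moves(
  commands=[0, 0, 0, 0, 0, 0.02, 1],
)

```text
t: 23.3
tool_pos: [0.4741, -0.1429, 0.1475]
orientation: [-3.123, 0.343, -0.0]
force: [-0.2, 1.3, -0.7]
opening: 0.0176
```

```bash
python3 -c "
from h import *
go()"
```

```text
t 23.3 p [ 474.1 -142.9  147.5] yaw -12.5 z [ 0.  0. -1.] F [-0.2  1.3 -0.7] T [ 0.3  -0.01  0.27] op 17.6 q6 1.39
to centre mm (tcp) [ 0.05 -0.18] socket [ 0.03 -0.21]
```

apply_moves(
  commands=[0, 0, 0, 0, 0, 0.012, 1, 0, 0, 0.3, 0, 0, 0, 1, 0, 0, 0.6, 0, 0, 0, 1, 0, 0, 0.8, 0, 0, 0, 1, 0, 0, 1.2, 0, 0, 0, 1],
)

```text
t: 23.92
tool_pos: [0.4732, -0.1429, 0.1767]
orientation: [-3.125, 0.322, 0.003]
force: [0.2, -0.4, -2.4]
opening: 0.0179
```

```bash
python3 -c "
from h import *
go()"
```

```text
t 23.93 p [ 473.2 -142.9  176.7] yaw -11.8 z [-0.002  0.001 -1.   ] F [ 0.2 -0.4 -2.4] T [0.04 0.02 0.01] op 17.9 q6 1.38
to centre mm (tcp) [ 0.92 -0.1 ] socket [ 1.14 -0.18]
```

Off the nut with no side load. Now I'll draw it out.

apply_moves(
  commands=[0.07, 0, 1.5, 0, -0.002, 0, 1, 0, 0, 1.8, 0, 0, 0, 1, 0, 0, 2, 0, 0, 0, 1, 0, 0, 2, 0, 0, 0, 1, 0, 0, 2, 0, 0, 0, 1, 0, 0, 0.7, 0, 0, 0, 1, 0, 0, 0, 0, 0, 0, 1],
)

```text
t: 24.8
tool_pos: [0.4751, -0.1438, 0.2894]
orientation: [3.123, -0.323, 0.012]
force: [0.7, 0.8, -2.5]
opening: 0.0175
```

```bash
python3 -c "
from h import *
go()"
```

```text
t 24.8 p [ 475.1 -143.8  289.4] yaw -11.8 z [ 0.007 -0.003 -1.   ] F [ 0.7  0.8 -2.5] T [ 0.04  0.   -0.01] op 17.5 q6 1.38
to centre mm (tcp) [-0.95  0.73] socket [-1.79  1.07]
```

apply_moves(
  commands=[0.6, 4, 0, 0.003, 0.007, 0, 1, 0.8, 5.4, 0, 0, 0, 0, 1, 0.8, 5.4, 0, 0, 0, 0, 1, 0.8, 5.4, 0, 0, 0, 0, 1, 0.8, 5, 0, 0, 0, 0, 1, 0.3, 3, 0, 0, 0, 0, 1, 0, 0, 0, 0, 0, 0, 1, 0, 0, 0, 0, 0, 0, 1],
)

```text
t: 25.8
tool_pos: [0.5125, 0.1457, 0.2817]
orientation: [3.122, -0.327, -0.017]
force: [-0.3, -0.3, -1.9]
opening: 0.0178
```

```bash
python3 -c "
from h import *
st()"
```

```text
t 25.8 p [512.5 145.7 281.7] yaw -12.0 z [-0.011 -0.001 -1.   ] F [-0.3 -0.3 -1.9] T [ 0.05 -0.   -0.01] op 17.8 q6 1.96
```

apply_moves(
  commands=[0.35, 1.4, 0, 0.001, -0.011, 0, 1, 0, 0, -2, 0, 0, 0, 1, 0, 0, -3, 0, 0, 0, 1, 0, 0, -3, 0, 0, 0, 1, 0, 0, -2, 0, 0, 0, 1, 0, 0, -0.5, 0, 0, 0, 1, 0, 0, 0, 0, 0, 0, 1, 0, 0, 0, 0, 0, 0, 1],
)

```text
t: 26.8
tool_pos: [0.5146, 0.1557, 0.1682]
orientation: [3.121, -0.337, -0.002]
force: [-0.1, -0.0, -1.4]
opening: 0.0177
```

```bash
python3 -c "
from h import *
st()"
```

```text
t 26.8 p [514.6 155.7 168.2] yaw -12.3 z [-0.002 -0.002 -1.   ] F [-0.1 -0.  -1.4] T [ 0.06 -0.    0.  ] op 17.7 q6 1.99
```

apply_moves(
  commands=[0.1, 0.4, 0, 0.002, -0.002, 0, 1, 0, 0, 0, 0, 0, 0, 1, 0, 0, -1, 0, 0, 0, 1, 0, 0, -0.6, 0, 0, 0, 1, 0, 0, -0.4, 0, 0, 0, 1, 0, 0, -0.3, 0, 0, 0, 1, 0, 0, 0, 0, 0, 0, 1],
)

```text
t: 27.68
tool_pos: [0.5167, 0.1602, 0.1452]
orientation: [-3.123, 0.337, -0.005]
force: [0.5, -0.2, -2.7]
opening: 0.0179
```

```bash
python3 -c "
from h import *
st()"
```

```text
t 27.68 p [516.7 160.2 145.2] yaw -12.3 z [ 0.003  0.001 -1.   ] F [ 0.5 -0.2 -2.7] T [0.04 0.01 0.04] op 17.9 q6 1.99
```

Mouth is at 30.7 mm, inside the cup with no contact. I'll lower it the rest of the way.

apply_moves(
  commands=[-0.05, 0, -0.6, 0, 0.003, 0, 1, 0, 0, -0.6, 0, 0, 0, 1, 0, 0, -0.4, 0, 0, 0, 1, 0, 0, -0.3, 0, 0, 0, 1, 0, 0, -0.1, 0, 0, 0, 1, 0, 0, 0, 0, 0, 0, 1],
)

```text
t: 28.42
tool_pos: [0.5163, 0.1602, 0.124]
orientation: [-3.123, 0.337, -0.0]
force: [-0.6, -0.2, -1.6]
opening: 0.0178
```

```bash
python3 -c "
from h import *
st()"
```

```text
t 28.43 p [516.3 160.2 124. ] yaw -12.3 z [ 0.     0.001 -1.   ] F [-0.6 -0.2 -1.6] T [ 0.05 -0.   -0.03] op 17.8 q6 1.99
```

apply_moves(
  commands=[0, 0, -0.1, 0, 0, 0, 1, 0, 0, -0.1, 0, 0, 0, 1],
)

```text
t: 28.68
tool_pos: [0.5167, 0.1603, 0.1226]
orientation: [-3.122, 0.337, -0.002]
force: [-2.3, -0.1, 4.3]
opening: 0.0178
```

```bash
python3 -c "
from h import *
st()"
```

```text
t 28.68 p [516.7 160.3 122.6] yaw -12.3 z [ 0.001  0.001 -1.   ] F [-2.3 -0.1  4.3] T [-0.15  0.52 -0.05] op 17.8 q6 1.99
```

Seated: z is 122.6 mm, against 122.5 mm at the start. I'll release and retreat upward.

apply_moves(
  commands=[0, 0, 0, 0, 0, 0, 2.5, 0, 0, 0, 0, 0, 0, 5, 0, 0, 0, 0, 0, 0, 6, 0, 0, 0, 0, 0, 0, 6, 0, 0, 0, 0, 0, 0, 6, 0, 0, 0, 0, 0, 0, 6],
)

```text
t: 29.42
tool_pos: [0.5175, 0.1605, 0.1236]
orientation: [-3.122, 0.336, -0.005]
force: [-0.6, 0.1, 0.8]
opening: 0.0596
```

apply_moves(
  commands=[0, 0, 1.5, 0, 0, 0, 6, 0, 0, 3, 0, 0, 0, 6, 0, 0, 4, 0, 0, 0, 6, 0, 0, 4, 0, 0, 0, 6, -3, 0, 2, 0, 0, 0, 6, -5, 0, 0, 0, 0, 0, 6, -2, 0, 0, 0, 0, 0, 6, 0, 0, 0, 0, 0, 0, 6],
)

```text
t: 30.42
tool_pos: [0.4152, 0.1604, 0.2821]
orientation: [-3.119, 0.337, -0.017]
force: [0.3, 0.5, 0.2]
opening: 0.06
```

Run:
```python
from h import *
st();ims=[]
for c in("scene","top"):
    im,d=read_camera(c);ims.append(cv2.resize(im,(400,300)))
    P=cloud(c,d);i=im.astype(int)
    r=np.hypot(P[...,0]-.513,P[...,1]-.16)
    m=(d>0)&(r<.06)&(P[...,2]>.1)&(P[...,2]<.18)&(i[...,0]>i[...,2]+30);Q=P[m]
    if len(Q):
        z=np.percentile(Q[:,2],98);t=Q[Q[:,2]>z-.006];print(c,len(Q),z,cv2.minAreaRect(t[:,:2].astype(np.float32)*1000))
    for q in("key","key_grip","bowl","scoop","jar"):
        print(c,q,[(np.round(w(c,x["point"]),3).tolist(),round(x["conf"],2)) for x in spot_point(q,c)[:1]])
    if c=="scene":
        crop=cv2.resize(im[150:260,260:380],(400,367))
cv2.imwrite("pics/end.png",np.vstack([np.hstack(ims),cv2.resize(crop,(800,300))*0+0]) if 0 else np.hstack([ims[1],cv2.resize(crop,(327,300))]))
```

```text
t 30.43 p [415.2 160.4 282.1] yaw -12.3 z [ 0.011  0.003 -1.   ] F [0.3 0.5 0.2] T [0.01 0.03 0.01] op 60.0 q6 2.04
scene 332 0.16113951680174168 ((517.3585815429688, 161.6258087158203), (17.922996520996094, 59.96697235107422), 78.01918029785156)
scene key [([0.511, 0.159, 0.008], 0.66)]
scene key_grip [([0.516, 0.163, 0.143], 0.82)]
scene bowl [([0.741, -0.185, 0.0], 0.83)]
scene scoop [([0.729, -0.036, -0.0], 0.97)]
scene jar [([0.749, 0.209, 0.001], 0.82)]
top 255 0.16025336552463373 ((514.4775390625, 159.85887145996094), (17.8000545501709, 59.243988037109375), 78.06665802001953)
top key [([0.513, 0.162, 0.007], 0.89)]
top key_grip [([0.512, 0.161, 0.14], 0.71)]
top bowl [([0.736, -0.185, 0.002], 0.81)]
top scoop [([0.729, -0.032, -0.001], 0.94)]
top jar [([0.745, 0.207, -0.003], 0.58)]
```

View pics/end.png

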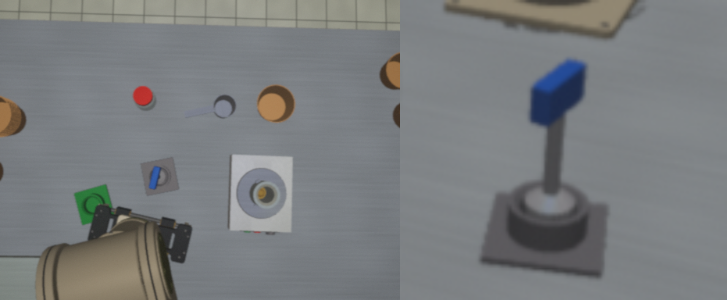

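The key stands upright and fully home in the grey stand, at (156,177) in the left panel and in the crop on the right. The bowl, scoop and jar haven't moved, and the gripper is clear. Handing in.

```bash
python3 -c "
from plant import *
print(close_job())"
```

```text
the job is handed in; nothing more can be done
None
```

The nut is tight and the key is back in its stand, but I probably overtightened the nut when it reached the stop. The job is handed in.

**Failed check – tightening torque:** as the nut hit the stop, the wrist torque read 0.69 N m, above the limit of about 0.4. My last turning steps of 0.03 rad were too coarse for how stiff the arm is. I backed off at once to 0.27 N m, then unloaded fully before lifting the key. If overtightening is judged on the peak, this step fails.

**Fitting the key:**
- **First search:** it missed the nut because the key sat 1.45 mm off the tool's centre line. I pressed with up to about 15 N net, below the 30 N limit for forcing.
- **Second search:** I felt the bore walls to centre the key and searched again. It slipped on and came fully home, with the tool at 147.4 mm against 147.5 mm expected.

**Turning:** I turned the key about 0.85 rad clockwise, against the drag of about 0.12 N m, until it came up against the stop.

**Final checks:**
- **Key:** it is upright and fully home in the grey stand. The tool height at release was 122.6 mm against 122.5 mm at pickup, and the grip's top is at the same height as before.
- **Surroundings:** the bowl, scoop and jar are where they were, within measuring error. The gripper is clear and touching nothing.
- **Time:** the clock read about 30 s of the 72 s allowed.

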